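# Fit the frosted-glass plate into the adjustable stage of the microscope light base

## Task

Get the microscope's light stage ready: take the round frosted-glass plate from the green pad, lay it on the stage's flat metal top and slide it gently across until it drops into the round pocket, fully home and flat, and let go of it. Then push the green lamp switch right down so that it latches on. The pocket stands somewhat off the stage's middle, so go by feel, never press, push or knock the glass hard against the stage, and leave everything else on the bench where it is.

Things in the scene. Friction and masses are not known exactly. Their poses are not given: they have to be found in the camera images.
- stage: Fixed grey light base, x -145 to 85, y -90 to 90 mm, 40 mm high; origin at bench level under the middle of its adjustable top, front (-x) holds the switch. The top: a 158 mm square plate, flat aluminium face 56 mm above the bench, nothing rising above it, with a central round pocket 63.2 mm across, 4.5 mm deep; its black floor (51.5 mm up) has a 46 mm hole over a white lamp.
- stage_centre (a point): Fixed point of the base in the plane of the top's face, at the middle of the top's adjustment. The top was left locked off centre: the pocket's centre lies up to 6 mm from here along the stage's x and also up to 6 mm along its y, unmeasured. The top cannot turn and does not give. Pressing, pushing or knocking the glass plate against it with 25 N is too hard, also sideways once it has dropped in.
- glass_plate: Round stage plate: white frosted glass in a bright aluminium rim, 60 mm across, 9 mm thick, alike both sides, 60 to 100 g, lying flat on the pad. Origin: centre of its underside, z along its axis. Fits the pocket with 1.6 mm to spare all round; seated, its underside is 51.5 mm above the bench and it stands 4.5 mm proud. Gripped by its upper half it can be slid on the top and dip in; let go, it drops home.
- lamp_switch (a joint): Travel of the green push switch in m: 0 = up (off), 0.005 = right down (on). It needs 4 to 5 N to move and stays where it is left; on means at least 4 mm down.
- switch_top (a point): Centre of the top face of the green lamp switch, a button 19 mm across on the front strip of the base, near its left end; 50 mm above the bench when up, 45 mm when down. It is pushed straight down.
- black_plate: Round stage plate of the same size, all black, also lying on the pad. To be left alone. Origin: centre of its underside.
- tweezers: Steel tweezers, 125 mm long, 15 mm wide, lying on the pad along its edge. To be left alone.
- pad: Flat green bench pad, 240 x 200 x 4 mm, fixed to the bench; the two stage plates lie on it (underside 4 mm above the bench). Origin: centre of its underside.
- loupe: Black eye loupe, 34 mm across and 28 mm tall. To be left alone.
- gem_jar: Small round glass jar with a black cap, 40 mm across. To be left alone.
- bur_block: Wooden block 60 x 100 x 28 mm with rows of steel burs standing in it (60 mm tall overall). To be left alone.
- ring_clamp: Wooden hand ring clamp, 130 mm long, 24 mm wide, with a steel band. To be left alone.
- bench_brush: Bench brush, 200 mm long. To be left alone.
Things that resemble listed ones, but are neither listed nor needed, are in the scene too. Several things have the shape of the glass_plate; the one meant has the colours described above.

How it is judged:
By the outcome, as a careful person would: the job done as asked, in the order asked, and still so for the second after the job is handed in, with the robot touching nothing.
It also fails if it takes over 67 s, if anything falls off the work surface, if the arm or the gripper's body presses on something with over 40 N, if the wrist force passes 120 N, or if a joint passes its speed limit or range.

## Robot

A 6-joint arm with a two-finger parallel gripper is mounted at the origin on the work surface. World frame = base frame: x ahead of the robot, y to its left, z up, the work surface at z = 0. Lengths are in m, angles in rad, forces in N, time in s.
With the tool pointing down it reaches from about 0.3 to 0.825 m from the base axis. Payload 5.4 kg.
Tool frame: the origin (TCP) lies midway between the tips of the shut fingers; the grasp point (between the pads) lies 19 mm behind it; z points along the fingers, y is the direction in which the jaws open and shut (so a half turn about z gives the same grasp; the last joint's range is limited). The gripper opens to 92 mm and grips with 3 to 60 N. Pads are 20 mm wide; open, the fingers measure 128 mm over their backs; the gripper's body (75 mm by 189 mm) begins 69 mm behind the grasp point.
Start: joints at [0.909, 0.158, 1.597, -0, 1.386, -0.21], TCP at [0.251, 0.517, 0.215] pointing down, gripper open.
Joint ranges: [-2.91, 2.91], [-0.94, 2.29], [0.18, 2.7], [-1.29, 4.43], [0.17, 2.64], [-3, 3]. Speed limits (rad/s): [2.57, 2.57, 3.14, 3.14, 3.14, 3.14].

## Interface

Orientations are given as a rotation vector (axis times angle).
In Python, from bench import bot, vision, job, models gives the robot as it stands. The module is installed in compiled form; this text tells all that it offers.
- The arm moves only by the tool send_rows, never from a script. Its arguments are lists of equal length, an entry for each row: "translation": the shift along the world's x, y, z normalised to -1 to 1, where 1 is 0.05 m, a list of three; "angular": the turn, a rotation vector about the world's x, y, z normalised to -1 to 1, where 1 is 8 degrees, a list of three; "hand": the opening, from 0 (shut) to 1 (fully open). In form: {"translation": [[x, y, z], ...], "angular": [[wx, wy, wz], ...], "hand": [hand, ...]}. A call has 1 to 8 rows; each row shifts and turns the commanded pose from where the row before left it; what a row does not reach is not made up. A row lasts 1/10 s, in which the tool goes at most 50 mm and 8.59 degrees, less where a joint would pass 70% of its speed; a pose out of reach is approached as far as the arm can. A call with a number of a shift or a turn outside -1 to 1 is refused whole. A call with a gripper value outside its range is refused whole. The fingers move at their own pace and stop on an object; "newtons" is the grip in N (left out, the last holds). Time passes only in rows, so rows that do not move let the fingers close. It gives the time, the measured TCP pose, the force and the opening at its end, in the units of the state.
- bot.state(): the state, without advancing time (a new reading comes with each control period).
- vision.get_image(name): name is "scene" or "top" or "wrist"; returns (picture, depth): 400x640x3 uint8, blue, green, red; 400x640 float32, m along the optical axis (not along the pixel's ray), 0 where there is no reading.
- vision.camera_info(name): a dict with "fx", "fy", "cx", "cy" (pixels), "distortion" ([k1, k2, p1, p2, k3] as OpenCV has them; the pictures are not rectified), "origin" and "rotation" of the camera in the world; the wrist camera has in their place "tool_from_camera" (4x4, takes a point from camera to tool coordinates, whose origin is the TCP and whose axes are the flange's). Camera axes: x right, y up, looking along -z (the intrinsics and any distortion apply to the point x, -y, -z); pixel columns grow to the right and rows downward; lengths in m; the calibration is good to about 2 mm. A picture is of the moment at which its call begins: read the wrist's pose just before it. camera_info takes no time and is no camera call.
- job.job_done(): hands the job in, once; it reports no verdict.
Trained networks look in the newest picture that a camera, given by its name, has taken for a name from the list of things; names that differ only in an ending like _2 or _b are one class to them, and where a whole thing is asked for, a point or a joint stands for the part that bears it (a point fixed in the world has none). Each returns a list of dicts, best first, with "confidence" (0 to 1); they miss things now and then, are a little off and sometimes report something else, mostly with a low value. They report only what shows in the picture. A call takes as long as a camera call. They do not tell look-alikes from the thing itself.
- models.boxes_of(thing, camera): "centre" ([column, row] as shares, 0 to 1, of the picture: columns of its width, rows of its height, amid what is visible of it).
- models.outline_of(thing, camera): "region" (400x640 bool, what is visible of it) and "centre" ([column, row] as shares, 0 to 1, of the picture: columns of its width, rows of its height, amid what is visible of it).
- models.place_of(thing, camera): "centre" ([column, row] as shares, 0 to 1, of the picture: columns of its width, rows of its height: a listed point, or the origin of a listed thing).
The state is a dict: "t": time; "qpos": joint angles; "qd": joint speeds; "joint_efforts": joint torques, N m; "tool_pos": TCP position; "ee_rot": TCP orientation; "contact_force": force on the tool from outside, world axes, zero at the start; "ft_torque": the same for the moment, N m; "grip_width": finger opening in m.
Only numpy, scipy, OpenCV 4.12 (cv2) and the standard library are available. Lean on these libraries where they do the work, as an engineer would, in place of code of your own. Each camera call takes 0.05 s, during which the arm holds its last target.

## Working session

There is one attempt and no reset: what is moved stays moved. The work goes in short steps, Python scripts to look and compute and a tool call to move; the robot and the scene stay as the last step left them, time stands still between calls to the robot, and variables do not carry over. Pictures are saved under pics/ and viewed, and the job is handed in when it is done.

Besides the shell and the picture viewer there is one more tool, called in YAML: its name, and indented under it one key for each argument. send_rows: Moves the arm, as the interface text tells. Its arguments: {"type":"object","properties":{"translation":{"type":"array"},"angular":{"type":"array"},"hand":{"type":"array"},"newtons":{"type":"number"}},"required":["translation","angular","hand"]}

```bash
mkdir -p pics; cat > h.py <<'E'
import numpy as np, cv2
from bench import bot, vision, job, models
from scipy.spatial.transform import Rotation as R
def campose(name, st=None):
    i=vision.camera_info(name)
    if 'origin' in i: 
        Rm=np.array(i['rotation']); 
        if Rm.shape!=(3,3): Rm=R.from_rotvec(Rm).as_matrix()
        return i,Rm,np.array(i['origin'])
    st=st or bot.state()
    T=np.array(i['tool_from_camera']); Rt=R.from_rotvec(st['ee_rot']).as_matrix()
    return i,Rt@T[:3,:3],Rt@T[:3,3]+np.array(st['tool_pos'])
def ray(name,uv,st=None):
    i,Rm,o=campose(name,st)
    K=np.array([[i['fx'],0,i['cx']],[0,i['fy'],i['cy']],[0,0,1]])
    p=cv2.undistortPoints(np.array([[uv]],float),K,np.array(i['distortion'],float))[0,0]
    return o,Rm@np.array([p[0],-p[1],-1.0])
def atz(name,uv,z,st=None):
    o,d=ray(name,uv,st); return o+d*(z-o[2])/d[2]
E
python3 - <<'E'
from h import *
for n in ['scene','top','wrist']:
    im,d=vision.get_image(n); cv2.imwrite(f'pics/{n}0.png',im); np.save(f'{n}0.npy',d)
    print(n,vision.camera_info(n))
print(bot.state())
E
```

```text
scene {'fx': 476.0169630832853, 'fy': 476.0169630832853, 'cx': 321.01877446783914, 'cy': 196.64964625898122, 'distortion': array([-0.05261992,  0.        ,  0.        ,  0.        ,  0.        ]), 'origin': array([0.98281667, 0.61834248, 0.87267053]), 'rotation': array([0.28053576, 0.83840259, 2.38180582])}
top {'fx': 371.00797323889657, 'fy': 371.00797323889657, 'cx': 320.39790523036766, 'cy': 201.60001234870975, 'distortion': array([0.00567476, 0.        , 0.        , 0.        , 0.        ]), 'origin': array([0.43007414, 0.12936425, 0.88975584]), 'rotation': array([ 0.1713581 , -0.19512387, -1.63842598])}
wrist {'fx': 330.31221797225044, 'fy': 330.31221797225044, 'cx': 326.0062554475854, 'cy': 198.22435476621644, 'distortion': array([-0.01476047,  0.        ,  0.        ,  0.        ,  0.        ]), 'tool_from_camera': array([[ 7.47245502e-05,  9.72042623e-01,  2.34804460e-01,
         6.51406946e-02],
       [ 9.99999504e-01,  1.60601357e-04, -9.83098353e-04,
        -2.23767854e-04],
       [-9.93323416e-04,  2.34804417e-01, -9.72042128e-01,
        -1.69991317e-01],
       [ 0.00000000e+00,  0.00000000e+00,  0.00000000e+00,
         1.00000000e+00]])}
{'t': 0.15, 'qpos': array([ 9.08924814e-01,  1.58902222e-01,  1.59794021e+00, -9.52277753e-06,
        1.38622010e+00, -2.10069659e-01]), 'qd': array([-0.0022032 , -0.00061129, -0.00490078, -0.00086278,  0.0020613 ,
       -0.0013327 ]), 'joint_efforts': array([ 3.83664456e-04, -3.85917628e+01, -3.22433603e+01,  7.02494709e-02,
        3.50853335e-02, -1.21596736e-04]), 'tool_pos': array([0.25073463, 0.51690581, 0.21384765]), 'ee_rot': array([-7.03528055e-01, -3.06117655e+00,  2.09870022e-03]), 'contact_force': array([-0.13221657,  0.16897434,  0.0738675 ]), 'ft_torque': array([-0.04824576, -0.00469423,  0.01036152]), 'grip_width': 0.09232005893229722}
```

View pics/scene0.png

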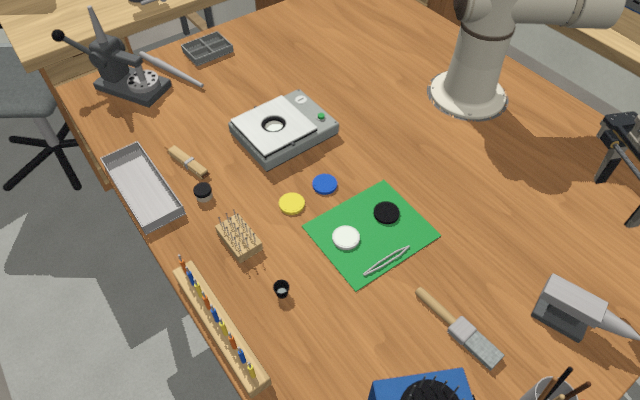

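View pics/top0.png

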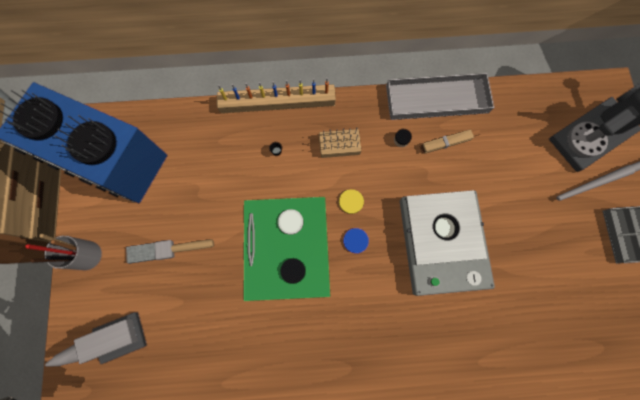

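View pics/wrist0.png

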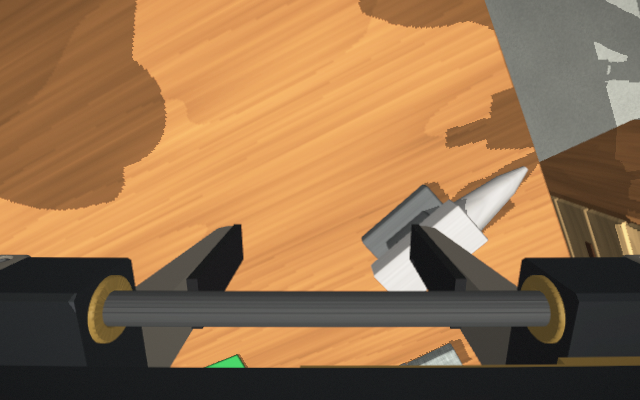

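```bash
python3 - <<'E'
from h import *
for n in ['top','scene']:
    im=cv2.imread(f'pics/{n}0.png')
    c=(290,221) if n=='top' else (346,237)
    s=(447,235) if n=='top' else (285,128)
    a=im[c[1]-40:c[1]+40,c[0]-50:c[0]+50]; b=im[s[1]-65:s[1]+65,s[0]-65:s[0]+65]
    cv2.imwrite(f'pics/{n}_st.png',cv2.resize(b,None,fx=4.5,fy=4.5,interpolation=cv2.INTER_CUBIC))
    for t in ['glass_plate','stage','lamp_switch']:
        for o in models.outline_of(t,n)[:4]:
            ys,xs=np.nonzero(o['region'])
            print(n,t,round(o['confidence'],2),np.array(o['centre'])*[640,400],xs.min(),xs.max(),ys.min(),ys.max(),len(xs), im[int(o['centre'][1]*400),int(o['centre'][0]*640)])
    for t,z in [('glass_plate',.004),('switch_top',.05),('stage_centre',.056),('stage',0)]:
        for o in models.place_of(t,n)[:4]:
            uv=np.array(o['centre'])*[640,400]; print(n,t,round(o['confidence'],2),uv.round(1),atz(n,uv,z).round(4))
E
```

```text
top glass_plate 0.8 [349.504 201.12 ] 339 363 189 213 483 [ 68 191 215]
top glass_plate 0.75 [354.112 235.8  ] 344 368 228 252 504 [163  79  39]
top glass_plate 0.6 [288.576 220.12 ] 279 302 210 233 475 [207 220 218]
top stage 0.7 [448.128 243.2  ] 400 493 191 295 7937 [190 199 202]
top lamp_switch 0.6 [433.6 283. ] 431 439 278 285 57 [ 69 131  54]
top glass_plate 0.86 [354.3 237.4] [0.5436 0.0336 0.004 ]
top glass_plate 0.82 [288.1 218.9] [0.6006 0.1893 0.004 ]
top switch_top 0.61 [435.2 282.7] [ 0.424  -0.1303  0.05  ]
top stage_centre 0.6 [448.7 229.2] [ 0.5394 -0.1766  0.056 ]
top stage 0.57 [172.2 250.7] [0.5454 0.4689 0.    ]
top stage 0.56 [441.3 229.4] [ 0.5476 -0.1791  0.    ]
scene glass_plate 0.83 [291.712 205.   ] 279 304 193 214 460 [106 225 236]
scene glass_plate 0.57 [325.312 184.4  ] 313 338 172 194 467 [202 120  66]
scene stage 0.76 [283.584 128.   ] 229 338 90 170 5198 [176 181 181]
scene stage 0.69 [384.32 209.6 ] 374 398 201 223 457 [40 40 38]
scene lamp_switch 0.49 [319.808 115.12 ] 318 324 112 118 40 [111 181  87]
scene glass_plate 0.78 [289.6 205.8] [0.6385 0.0371 0.004 ]
scene glass_plate 0.73 [321.7 183.2] [0.538  0.0263 0.004 ]
scene glass_plate 0.65 [346.3 234.1] [0.5825 0.1766 0.004 ]
scene switch_top 0.43 [321.  114.5] [ 0.4239 -0.1302  0.05  ]
scene stage_centre 0.68 [274.1 119.3] [ 0.5345 -0.1811  0.056 ]
scene stage 0.64 [275.1 137.1] [ 0.5394 -0.1765  0.    ]
```

View pics/top_st.png

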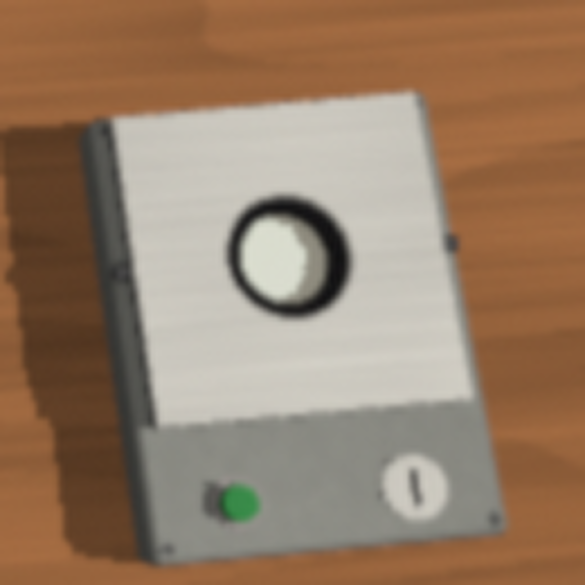

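View pics/scene_st.png

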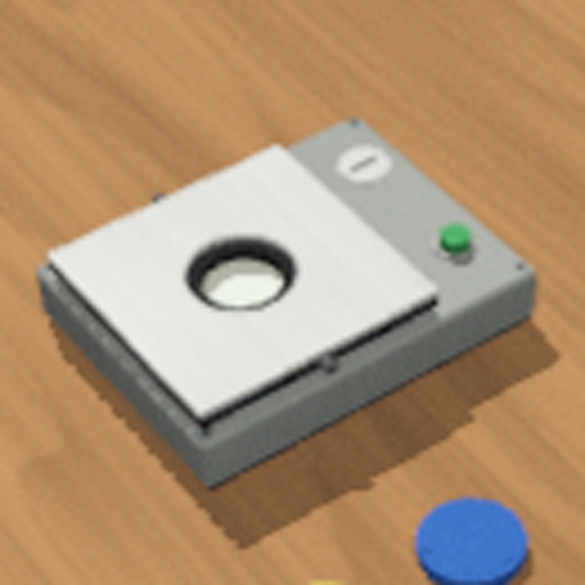

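```bash
cat >> h.py <<'E'
from scipy.optimize import least_squares
def edgefit(name,im,c0,z,r0,mode,st=None,lo=0.6,hi=1.4,rfree=True):
    """sample radial rays in world about c0 at z; find steepest edge; fit circle"""
    i,Rm,o=campose(name,st)
    K=np.array([[i['fx'],0,i['cx']],[0,i['fy'],i['cy']],[0,0,1]])
    g=cv2.cvtColor(im,cv2.COLOR_BGR2GRAY).astype(np.float32) if mode!='sat' else cv2.cvtColor(im,cv2.COLOR_BGR2HSV)[...,1].astype(np.float32)
    g=cv2.GaussianBlur(g,(0,0),0.7)
    c=np.array(c0[:2],float)
    for it in range(4):
        pts=[]
        for a in np.linspace(0,2*np.pi,120,endpoint=False):
            rr=np.linspace(lo*r0,hi*r0,160) if it==0 else np.linspace(.8*r0,1.2*r0,160)
            P=np.c_[c[0]+rr*np.cos(a),c[1]+rr*np.sin(a),np.full_like(rr,z)]
            q=(P-o)@Rm; q=q*[1,-1,-1]
            uv=cv2.projectPoints(q,np.zeros(3),np.zeros(3),K,np.array(i['distortion'],float))[0][:,0]
            v=cv2.remap(g,uv[:,0].astype(np.float32)[None],uv[:,1].astype(np.float32)[None],cv2.INTER_CUBIC)[0]
            dv=np.gradient(v)
            k=np.argmax(dv) # rising outward
            pts.append(P[k,:2])
        pts=np.array(pts)
        f=lambda x: np.hypot(*(pts-x[:2]).T)-(x[2] if rfree else r0)
        s=least_squares(f,[*c,r0],loss='soft_l1',f_scale=.0007)
        c=s.x[:2]
    return s.x, np.median(abs(f(s.x)))
E
python3 - <<'E'
from h import *
for n,p,w in [('top',(446,227),(290,221)),('scene',(273,124.5),(346,236))]:
    im=cv2.imread(f'pics/{n}0.png')
    print(n,edgefit(n,im,atz(n,p,.056),.056,.0316,'gray'))
    print(n,edgefit(n,im,atz(n,w,.013),.013,.030,'sat'))
    # stage edge direction: top plate mask
    hsv=cv2.cvtColor(im,cv2.COLOR_BGR2HSV)
    m=((hsv[...,1]<45)&(hsv[...,2]>150)).astype(np.uint8)
    num,lab,stt,_=cv2.connectedComponentsWithStats(m)
    cs=[ (lab==k).astype(np.uint8) for k in range(1,num) if 2000<stt[k,4]<12000]
    for q in cs:
        ct=max(cv2.findContours(q,0,cv2.CHAIN_APPROX_NONE)[0],key=len)[:,0].astype(float)
        W=np.array([atz(n,u,.056)[:2] for u in ct]).astype(np.float32)
        print(cv2.minAreaRect(W*1000))
E
```

```text
top (array([ 0.54579275, -0.17047634,  0.03085093]), np.float64(0.0005767872094734894))
top (array([0.59260547, 0.18434852, 0.03141282]), np.float64(0.0005290577841160563))
((545.4157104492188, -172.04092407226562), (158.89492797851562, 159.36691284179688), 0.663281261920929)
scene (array([ 0.54509861, -0.16919494,  0.03066412]), np.float64(0.0006365326863263989))
scene (array([0.59269096, 0.18610835, 0.03162428]), np.float64(0.0008436006797377417))
((-315.41241455078125, 136.406982421875), (179.41746520996094, 479.3340148925781), 0.037233639508485794)
((518.5286865234375, -162.34002685546875), (211.6328582763672, 177.81332397460938), 0.6072105169296265)
((899.0020751953125, -192.10867309570312), (87.75914001464844, 249.6216278076172), 0.354405015707016)
```

send_rows:
  translation:
    - [0.7, -0.68, 0]
    - [0.8, -0.78, 0]
    - [0.9, -0.88, 0]
    - [0.9, -0.88, 0]
    - [0.9, -0.88, 0]
    - [0.9, -0.88, 0]
    - [0.9, -0.88, 0]
    - [0.8, -0.78, -0.4]
  angular:
    - [0, 0, 0.4]
    - [0, 0, 0.4]
    - [0, 0, 0.4]
    - [0, 0, 0.4]
    - [0, 0, 0.4]
    - [0, 0, 0.4]
    - [0, 0, 0.4]
    - [0, 0, 0.4]
  hand: [1, 1, 1, 1, 1, 1, 1, 1]
  newtons: 15

```text
t: 1.65
tool_pos: [0.5375, 0.2393, 0.2003]
ee_rot: [0.005, 3.136, 0.002]
contact_force: [-0.3, 0.1, -0.1]
grip_width: 0.0919
```

send_rows:
  translation:
    - [0, 0, 0]
    - [0, 0, 0]
    - [0, 0, 0]
  angular:
    - [0, 0, 0]
    - [0, 0, 0]
    - [0, 0, 0]
  hand: [1, 1, 1]

```text
t: 1.95
tool_pos: [0.5339, 0.2415, 0.1981]
ee_rot: [0.007, 3.141, 0.001]
contact_force: [0.5, 0.9, 0.1]
grip_width: 0.0918
```

```bash
python3 - <<'E'
from h import *
st=bot.state(); im,d=vision.get_image('wrist'); cv2.imwrite('pics/wrist1.png',im)
print(st['tool_pos'],st['ee_rot'],st['contact_force'])
i,Rm,o=campose('wrist',st); K=np.array([[i['fx'],0,i['cx']],[0,i['fy'],i['cy']],[0,0,1]])
q=((np.array([.5926,.1852,.013])-o)@Rm)*[1,-1,-1]; print(q[:2]/q[2]*i['fx']+[i['cx'],i['cy']])
E
```

```text
[0.53386805 0.24152662 0.1980944 ] [6.93703822e-03 3.14144405e+00 6.99596635e-04] [0.53966015 0.92738086 0.14539062]
[276.53626253 231.08766828]
```

View pics/wrist1.png

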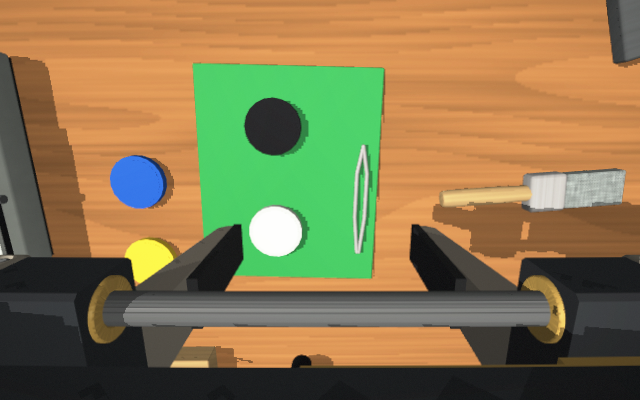

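```bash
python3 - <<'E'
from h import *
st=bot.state()
im=cv2.imread('pics/wrist1.png')
print(edgefit('wrist',im,[.5926,.1852],.013,.030,'sat',st))
print(edgefit('wrist',im,[.5926,.1852],.013,.030,'sat',st,rfree=False))
E
```

```text
(array([0.59245173, 0.18426971, 0.03056872]), np.float64(0.00033949178705281087))
(array([0.59248981, 0.18420886, 0.03      ]), np.float64(0.0006180613664022554))
```

send_rows:
  translation:
    - [0.4, -0.38, -0.4]
    - [0.4, -0.38, -0.5]
    - [0.37, -0.37, -0.5]
    - [0, 0, -0.5]
    - [0, 0, -0.4]
    - [0, 0, -0.4]
    - [0, 0, 0]
    - [0, 0, 0]
  angular:
    - [0, 0, 0]
    - [0, 0, 0]
    - [0, 0, 0]
    - [0, 0, 0]
    - [0, 0, 0]
    - [0, 0, 0]
    - [0, 0, 0]
    - [0, 0, 0]
  hand: [1, 1, 1, 1, 1, 1, 1, 1]

```text
t: 2.8
tool_pos: [0.5926, 0.1853, 0.0635]
ee_rot: [0.006, 3.141, 0.0]
contact_force: [0.6, -0.5, 0.5]
grip_width: 0.0918
```

send_rows:
  translation:
    - [0, -0.01, -0.4]
    - [0, 0, -0.3]
    - [0, 0, -0.17]
    - [0, 0, 0]
    - [0, 0, 0]
  angular:
    - [0, 0, 0]
    - [0, 0, 0]
    - [0, 0, 0]
    - [0, 0, 0]
    - [0, 0, 0]
  hand: [1, 1, 1, 1, 1]

```text
t: 3.3
tool_pos: [0.5931, 0.1839, 0.0197]
ee_rot: [0.008, 3.141, 0.0]
contact_force: [0.2, -0.6, 0.1]
grip_width: 0.0916
```

Level is good; down to z≈0.0102 and close.

send_rows:
  translation:
    - [-0.01, 0.02, -0.1]
    - [0, 0, -0.09]
    - [0, 0, 0]
    - [0, 0, 0]
  angular:
    - [0, 0, 0]
    - [0, 0, 0]
    - [0, 0, 0]
    - [0, 0, 0]
  hand: [1, 1, 0.85, 0.75]

```text
t: 3.7
tool_pos: [0.5922, 0.1847, 0.0097]
ee_rot: [-0.008, -3.141, 0.0]
contact_force: [-0.6, 0.1, 0.2]
grip_width: 0.0783
```

send_rows:
  translation:
    - [0, 0, 0.01]
    - [0, 0, 0]
    - [0, 0, 0]
    - [0, 0, 0]
    - [0, 0, 0]
    - [0, 0, 0]
  angular:
    - [0, 0, 0]
    - [0, 0, 0]
    - [0, 0, 0]
    - [0, 0, 0]
    - [0, 0, 0]
    - [0, 0, 0]
  hand: [0.65, 0.5, 0.4, 0.4, 0.4, 0.4]
  newtons: 15

```text
t: 4.3
tool_pos: [0.5925, 0.1847, 0.0105]
ee_rot: [0.008, 3.141, -0.0]
contact_force: [0.3, -0.3, 1.9]
grip_width: 0.0588
```

send_rows:
  translation:
    - [0, 0, 0.1]
    - [0, 0, 0.3]
    - [0, 0, 0.5]
    - [0, 0, 0.6]
    - [0, 0, 0.5]
    - [0, 0, 0]
    - [0, 0, 0]
  angular:
    - [0, 0, 0]
    - [0, 0, 0]
    - [0, 0, 0]
    - [0, 0, 0]
    - [0, 0, 0]
    - [0, 0, 0]
    - [0, 0, 0]
  hand: [0.4, 0.4, 0.4, 0.4, 0.4, 0.4, 0.4]

```text
t: 5.0
tool_pos: [0.5925, 0.1848, 0.1106]
ee_rot: [0.008, 3.141, 0.0]
contact_force: [0.1, -0.6, -1.0]
grip_width: 0.0588
```

```bash
python3 - <<'E'
from h import *
st=bot.state(); im,d=vision.get_image('wrist'); cv2.imwrite('pics/wrist2.png',im)
im,d=vision.get_image('scene'); cv2.imwrite('pics/scene2.png',im)
print(st['tool_pos'],st['ee_rot'],st['contact_force'],st['grip_width'])
E
```

```text
[0.59245111 0.18479111 0.11063954] [7.80868953e-03 3.14056686e+00 2.46403223e-04] [ 0.14905029 -0.58983112 -1.02753657] 0.05875440370449471
```

View pics/wrist2.png

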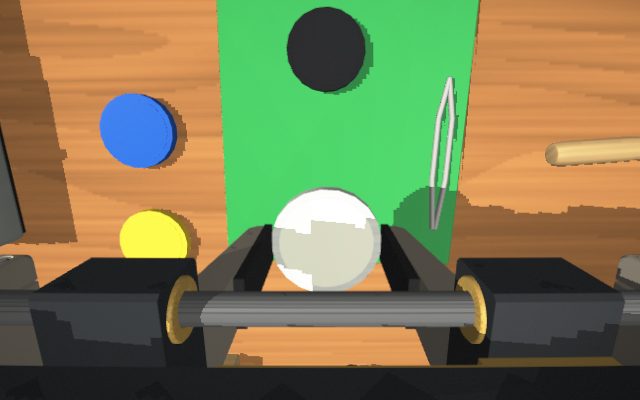

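View pics/scene2.png

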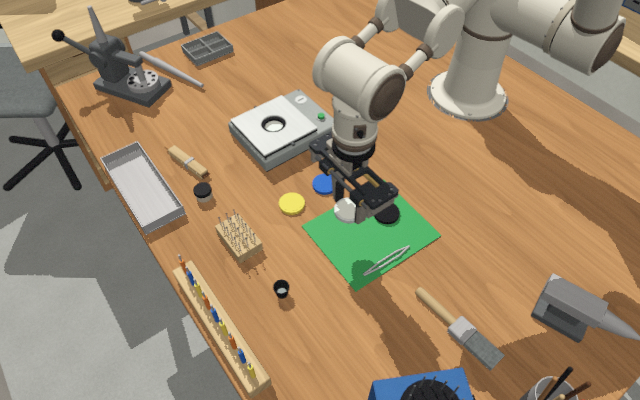

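send_rows:
  translation:
    - [0.05, -0.4, 0.2]
    - [0.1, -0.8, 0]
    - [0.1, -1, 0]
    - [0.1, -1, 0]
    - [0.1, -1, 0]
    - [0.1, -1, 0]
    - [0.1, -0.8, 0]
    - [0, -0.5, 0]
  angular:
    - [0, 0, 0]
    - [0, 0, 0]
    - [0, 0, 0]
    - [0, 0, 0]
    - [0, 0, 0]
    - [0, 0, 0]
    - [0, 0, 0]
    - [0, 0, 0]
  hand: [0.4, 0.4, 0.4, 0.4, 0.4, 0.4, 0.4, 0.4]

```text
t: 5.9
tool_pos: [0.6237, -0.1422, 0.1181]
ee_rot: [-0.012, -3.139, -0.001]
contact_force: [-0.4, -0.2, -0.8]
grip_width: 0.0585
```

send_rows:
  translation:
    - [0, -0.2, 0]
    - [0, 0, 0]
    - [0, 0, 0]
    - [0, 0, 0]
  angular:
    - [0, 0, 0]
    - [0, 0, 0]
    - [0, 0, 0]
    - [0, 0, 0]
  hand: [0.4, 0.4, 0.4, 0.4]

```text
t: 6.3
tool_pos: [0.6245, -0.1474, 0.1198]
ee_rot: [-0.005, -3.141, -0.001]
contact_force: [0.6, 0.3, -0.6]
grip_width: 0.0586
```

```bash
python3 - <<'E'
from h import *
im0=cv2.imread('pics/wrist2.png')
st=bot.state(); im,d=vision.get_image('wrist'); cv2.imwrite('pics/wrist3.png',im)
print(st['tool_pos'],st['ee_rot'],st['contact_force'],st['grip_width'])
p=np.array(st['tool_pos'])
print('pocket',edgefit('wrist',im,[.5455,-.170],.056,.0316,'gray',st), edgefit('wrist',im,[.5455,-.170],.056,.0316,'gray',st,rfree=False))
E
```

```text
[ 0.62452159 -0.14742091  0.11982095] [-4.91816129e-03 -3.14078539e+00 -1.21371134e-03] [ 0.56153844  0.31726917 -0.62137586] 0.058581767441569677
pocket (array([ 0.54601118, -0.17199344,  0.03126275]), np.float64(0.0001826820243031619)) (array([ 0.5459813 , -0.17198144,  0.0316    ]), np.float64(0.00032618719981581876))
```

View pics/wrist3.png

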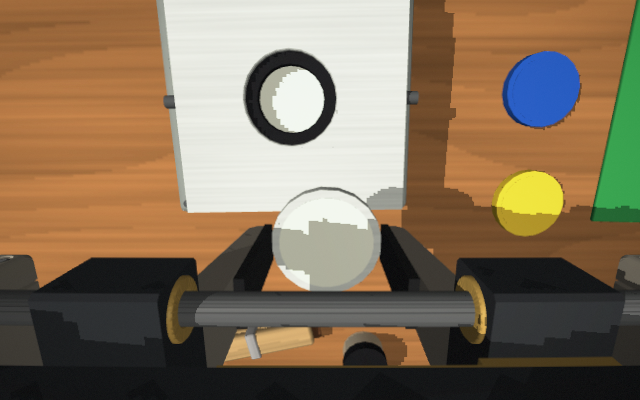

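send_rows:
  translation:
    - [-0.3, 0, 0]
    - [-0.5, 0, 0]
    - [-0.5, 0, 0]
    - [-0.276, 0, -0.1]
    - [0, 0, -0.4]
    - [0, 0, -0.4]
    - [0, 0, 0]
    - [0, 0, 0]
  angular:
    - [0, 0, 0]
    - [0, 0, 0]
    - [0, 0, 0]
    - [0, 0, 0]
    - [0, 0, 0]
    - [0, 0, 0]
    - [0, 0, 0]
    - [0, 0, 0]
  hand: [0.4, 0.4, 0.4, 0.4, 0.4, 0.4, 0.4, 0.4]

```text
t: 7.15
tool_pos: [0.546, -0.1486, 0.0755]
ee_rot: [-0.006, -3.141, -0.0]
contact_force: [0.6, -0.3, -1.2]
grip_width: 0.0587
```

```bash
python3 - <<'E'
from h import *
st=bot.state(); print({k:np.round(st[k],4) for k in ['t','tool_pos','ee_rot','contact_force','ft_torque','grip_width']})
im,d=vision.get_image('scene'); cv2.imwrite('pics/scene3.png',cv2.resize(im[60:200,200:400],None,fx=4,fy=4,interpolation=cv2.INTER_CUBIC))
E
```

```text
{'t': np.float64(7.15), 'tool_pos': array([ 0.546 , -0.1486,  0.0755]), 'ee_rot': array([-6.2000e-03, -3.1413e+00, -3.0000e-04]), 'contact_force': array([ 0.645 , -0.3418, -1.1592]), 'ft_torque': array([ 0.0173, -0.0199,  0.0447]), 'grip_width': np.float64(0.0587)}
```

View pics/scene3.png

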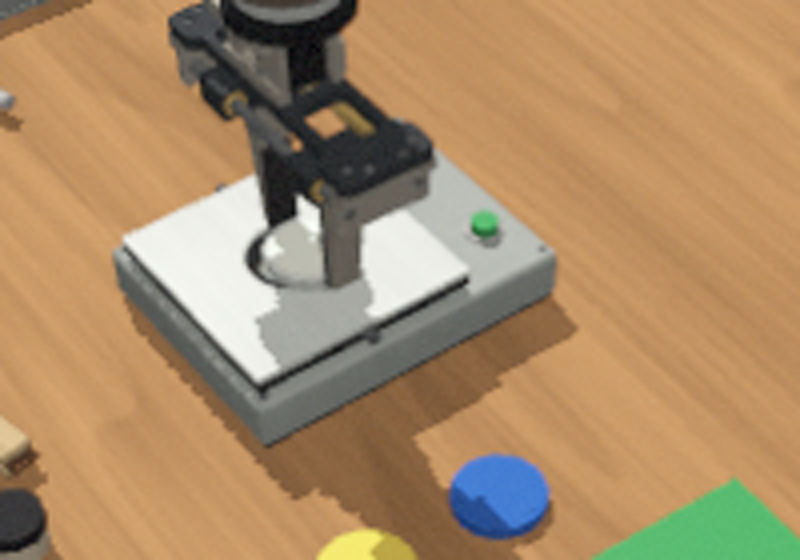

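send_rows:
  translation:
    - [0, 0, -0.1]
    - [0, 0, -0.08]
    - [0, 0, -0.03]
    - [0, 0, 0]
    - [0, 0, 0]
  angular:
    - [0, 0, 0]
    - [0, 0, 0]
    - [0, 0, 0]
    - [0, 0, 0]
    - [0, 0, 0]
  hand: [0.4, 0.4, 0.4, 0.4, 0.4]

```text
t: 7.7
tool_pos: [0.5459, -0.1493, 0.0648]
ee_rot: [0.008, 3.142, -0.0]
contact_force: [0.8, 0.9, -1.0]
grip_width: 0.0585
```

send_rows:
  translation:
    - [0, 0, -0.02]
    - [0, 0, 0]
    - [0, 0, 0]
  angular:
    - [0, 0, 0]
    - [0, 0, 0]
    - [0, 0, 0]
  hand: [0.4, 0.4, 0.4]

```text
t: 8.0
tool_pos: [0.5459, -0.1493, 0.0638]
ee_rot: [0.008, 3.142, -0.0]
contact_force: [-0.4, -0.0, -1.2]
grip_width: 0.0583
```

send_rows:
  translation:
    - [0, 0, -0.01]
    - [0, 0, 0]
    - [0, 0, 0]
  angular:
    - [0, 0, 0]
    - [0, 0, 0]
    - [0, 0, 0]
  hand: [0.4, 0.4, 0.4]

```text
t: 8.3
tool_pos: [0.5459, -0.1493, 0.0632]
ee_rot: [-0.008, -3.142, 0.0]
contact_force: [-0.1, 0.6, -1.5]
grip_width: 0.059
```

send_rows:
  translation:
    - [0, 0, -0.01]
    - [0, 0, 0]
    - [0, 0, 0]
  angular:
    - [0, 0, 0]
    - [0, 0, 0]
    - [0, 0, 0]
  hand: [0.4, 0.4, 0.4]

```text
t: 8.6
tool_pos: [0.5459, -0.1493, 0.0627]
ee_rot: [-0.008, -3.142, 0.0]
contact_force: [0.6, 0.8, -1.7]
grip_width: 0.0586
```

send_rows:
  translation:
    - [0, 0, -0.01]
    - [0, 0, 0]
    - [0, 0, 0]
  angular:
    - [0, 0, 0]
    - [0, 0, 0]
    - [0, 0, 0]
  hand: [0.4, 0.4, 0.4]

```text
t: 8.9
tool_pos: [0.546, -0.1493, 0.0625]
ee_rot: [0.008, 3.141, -0.0]
contact_force: [-1.7, 1.0, 0.8]
grip_width: 0.0587
```

send_rows:
  translation:
    - [0, 0, -0.006]
    - [0, 0, 0]
    - [0, 0, 0]
  angular:
    - [0, 0, 0]
    - [0, 0, 0]
    - [0, 0, 0]
  hand: [0.4, 0.4, 0.4]

```text
t: 9.2
tool_pos: [0.546, -0.1493, 0.0624]
ee_rot: [0.008, 3.141, -0.0]
contact_force: [-1.8, 1.6, 5.7]
grip_width: 0.0588
```

send_rows:
  translation:
    - [0, -0.03, 0.003]
    - [0, -0.05, 0]
    - [0, -0.05, 0]
    - [0, -0.05, 0]
    - [0, 0, 0]
  angular:
    - [0, 0, 0]
    - [0, 0, 0]
    - [0, 0, 0]
    - [0, 0, 0]
    - [0, 0, 0]
  hand: [0.4, 0.4, 0.4, 0.4, 0.4]

```text
t: 9.7
tool_pos: [0.5463, -0.1587, 0.0623]
ee_rot: [0.008, 3.141, -0.0]
contact_force: [-0.0, 2.7, 5.8]
grip_width: 0.0587
```

send_rows:
  translation:
    - [0, -0.04, 0]
    - [0, -0.04, 0]
    - [0, -0.04, 0]
    - [0, 0, 0]
  angular:
    - [0, 0, 0]
    - [0, 0, 0]
    - [0, 0, 0]
    - [0, 0, 0]
  hand: [0.4, 0.4, 0.4, 0.4]

```text
t: 10.1
tool_pos: [0.5462, -0.1644, 0.0623]
ee_rot: [0.008, 3.141, 0.0]
contact_force: [-0.2, 3.0, 5.5]
grip_width: 0.0586
```

send_rows:
  translation:
    - [0, -0.03, 0]
    - [0, -0.03, 0]
    - [0, 0, 0]
  angular:
    - [0, 0, 0]
    - [0, 0, 0]
    - [0, 0, 0]
  hand: [0.4, 0.4, 0.4]

```text
t: 10.4
tool_pos: [0.5461, -0.1673, 0.0623]
ee_rot: [0.008, 3.141, 0.0]
contact_force: [0.3, 3.1, 6.4]
grip_width: 0.0591
```

send_rows:
  translation:
    - [0, -0.02, 0]
    - [0, 0, 0]
  angular:
    - [0, 0, 0]
    - [0, 0, 0]
  hand: [0.4, 0.4]

```text
t: 10.6
tool_pos: [0.5461, -0.1683, 0.0622]
ee_rot: [0.008, 3.141, 0.0]
contact_force: [0.6, 2.5, 4.3]
grip_width: 0.0587
```

send_rows:
  translation:
    - [0, -0.02, 0]
    - [0, 0, 0]
  angular:
    - [0, 0, 0]
    - [0, 0, 0]
  hand: [0.4, 0.4]

```text
t: 10.8
tool_pos: [0.546, -0.1696, 0.062]
ee_rot: [0.008, 3.141, -0.001]
contact_force: [-0.5, 1.4, 3.6]
grip_width: 0.0586
```

send_rows:
  translation:
    - [0, -0.02, 0]
    - [0, 0, 0]
  angular:
    - [0, 0, 0]
    - [0, 0, 0]
  hand: [0.4, 0.4]

```text
t: 11.0
tool_pos: [0.5452, -0.1707, 0.0613]
ee_rot: [-0.008, -3.14, 0.001]
contact_force: [0.3, -0.2, -0.6]
grip_width: 0.0587
```

send_rows:
  translation:
    - [0, 0, -0.006]
    - [0, 0, 0]
  angular:
    - [0, 0, 0]
    - [0, 0, 0]
  hand: [0.4, 0.4]

```text
t: 11.2
tool_pos: [0.5455, -0.1703, 0.0612]
ee_rot: [-0.008, -3.141, -0.0]
contact_force: [0.2, -0.4, -1.1]
grip_width: 0.0587
```

send_rows:
  translation:
    - [0, 0, -0.015]
    - [0, 0, 0]
    - [0, 0, 0]
  angular:
    - [0, 0, 0]
    - [0, 0, 0]
    - [0, 0, 0]
  hand: [0.4, 0.4, 0.4]

```text
t: 11.5
tool_pos: [0.5459, -0.1702, 0.061]
ee_rot: [-0.008, -3.141, -0.0]
contact_force: [-0.3, 0.9, -1.0]
grip_width: 0.0586
```

send_rows:
  translation:
    - [0, 0, -0.015]
    - [0, 0, 0]
    - [0, 0, 0]
  angular:
    - [0, 0, 0]
    - [0, 0, 0]
    - [0, 0, 0]
  hand: [0.4, 0.4, 0.4]

```text
t: 11.8
tool_pos: [0.5459, -0.1703, 0.0603]
ee_rot: [-0.008, -3.142, 0.0]
contact_force: [-1.1, -0.1, -1.3]
grip_width: 0.0588
```

send_rows:
  translation:
    - [0, 0, -0.015]
    - [0, 0, 0]
    - [0, 0, 0]
  angular:
    - [0, 0, 0]
    - [0, 0, 0]
    - [0, 0, 0]
  hand: [0.4, 0.4, 0.4]

```text
t: 12.1
tool_pos: [0.5459, -0.1703, 0.0595]
ee_rot: [-0.008, -3.142, -0.0]
contact_force: [0.4, 0.5, -1.5]
grip_width: 0.0584
```

Going freely down into the pocket; expect bottom at TCP z ≈ 0.058.

send_rows:
  translation:
    - [0, 0, -0.015]
    - [0, 0, 0]
    - [0, 0, 0]
  angular:
    - [0, 0, 0]
    - [0, 0, 0]
    - [0, 0, 0]
  hand: [0.4, 0.4, 0.4]

```text
t: 12.4
tool_pos: [0.5459, -0.1703, 0.0588]
ee_rot: [-0.008, -3.141, -0.0]
contact_force: [-0.4, 0.8, -0.0]
grip_width: 0.0588
```

send_rows:
  translation:
    - [0, 0, -0.01]
    - [0, 0, 0]
    - [0, 0, 0]
  angular:
    - [0, 0, 0]
    - [0, 0, 0]
    - [0, 0, 0]
  hand: [0.4, 0.4, 0.4]

```text
t: 12.7
tool_pos: [0.5459, -0.1702, 0.0583]
ee_rot: [-0.008, -3.142, -0.0]
contact_force: [-0.2, -0.2, -0.0]
grip_width: 0.0588
```

send_rows:
  translation:
    - [0, 0, 0]
    - [0, 0, 0]
    - [0, 0, 0]
    - [0, 0, 0]
    - [0, 0, 0]
    - [0, 0, 0]
  angular:
    - [0, 0, 0]
    - [0, 0, 0]
    - [0, 0, 0]
    - [0, 0, 0]
    - [0, 0, 0]
    - [0, 0, 0]
  hand: [0.66, 0.7, 0.75, 0.8, 0.85, 0.85]

```text
t: 13.3
tool_pos: [0.5459, -0.1703, 0.0583]
ee_rot: [-0.008, -3.142, 0.0]
contact_force: [0.1, -0.0, 0.1]
grip_width: 0.0781
```

send_rows:
  translation:
    - [0, 0, 0.2]
    - [0, 0, 0.4]
    - [0, 0, 0.5]
    - [0.3, 0, 0.2]
    - [0.4, 0, 0]
    - [0.4, 0, 0]
    - [0.3, 0, 0]
    - [0, 0, 0]
  angular:
    - [0, 0, 0]
    - [0, 0, 0]
    - [0, 0, 0]
    - [0, 0, 0]
    - [0, 0, 0]
    - [0, 0, 0]
    - [0, 0, 0]
    - [0, 0, 0]
  hand: [0.85, 0.85, 0.85, 0.85, 0.85, 0.85, 0.85, 0.85]

```text
t: 14.1
tool_pos: [0.6173, -0.1704, 0.1241]
ee_rot: [0.007, 3.14, -0.001]
contact_force: [-0.1, 0.1, 0.5]
grip_width: 0.0779
```

```bash
python3 - <<'E'
from h import *
st=bot.state(); print({k:np.round(st[k],4) for k in ['t','tool_pos','ee_rot','contact_force','ft_torque','grip_width']})
im,d=vision.get_image('wrist'); cv2.imwrite('pics/wrist4.png',im)
i,Rm,o=campose('wrist',st);K=np.array([[i['fx'],0,i['cx']],[0,i['fy'],i['cy']],[0,0,1]])
def zat(x,y,z0):
    q=((np.array([x,y,z0])-o)@Rm)*[1,-1,-1]
    uv=cv2.projectPoints(q[None],np.zeros(3),np.zeros(3),K,np.array(i['distortion'],float))[0][0,0].round().astype(int)
    dd=np.median(d[uv[1]-1:uv[1]+2,uv[0]-1:uv[0]+2]); 
    oo,r=ray('wrist',uv.astype(float),st); return (oo+r*dd)[2]
for a in range(0,360,45):
    c,s=np.cos(np.radians(a)),np.sin(np.radians(a))
    print(a,round(zat(.546+.024*c,-.171+.024*s,.0605)*1000,2),round(zat(.546+.045*c,-.171+.045*s,.056)*1000,2))
print(edgefit('wrist',im,[.5455,-.170],.0605,.030,'gray',st))
print(edgefit('wrist',im,[.5455,-.170],.056,.0316,'gray',st))
E
```

```text
{'t': np.float64(14.1), 'tool_pos': array([ 0.6173, -0.1704,  0.1241]), 'ee_rot': array([ 6.60e-03,  3.14e+00, -1.00e-03]), 'contact_force': array([-0.088 ,  0.0796,  0.5075]), 'ft_torque': array([ 0.0612, -0.0027, -0.0202]), 'grip_width': np.float64(0.0779)}
0 60.77 55.63
45 60.84 56.27
90 60.82 56.44
135 60.43 55.54
180 60.96 55.85
225 60.95 55.74
270 60.88 56.13
315 60.75 55.67
(array([ 0.54639552, -0.17052774,  0.03158358]), np.float64(0.0004985068470363015))
(array([ 0.54625791, -0.1705383 ,  0.03218779]), np.float64(0.0005335312625200546))
```

View pics/wrist4.png

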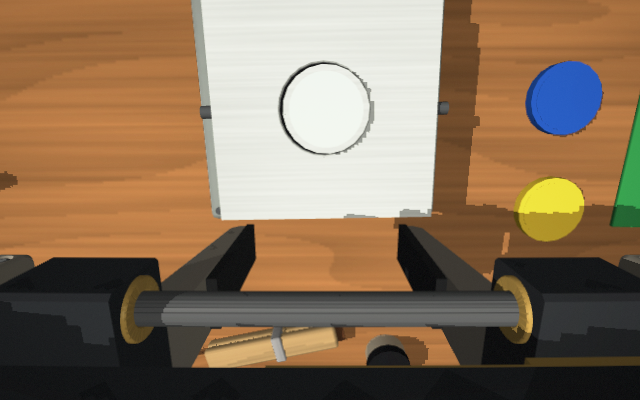

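send_rows:
  translation:
    - [-0.4, 0.1, 0]
    - [-0.6, 0.12, 0]
    - [-0.6, 0.12, 0]
    - [-0.6, 0.12, 0]
    - [-0.6, 0.12, 0]
    - [-0.6, 0.12, 0]
    - [-0.466, 0.104, 0]
    - [0, 0, 0]
  angular:
    - [0, 0, 0]
    - [0, 0, 0]
    - [0, 0, 0]
    - [0, 0, 0]
    - [0, 0, 0]
    - [0, 0, 0]
    - [0, 0, 0]
    - [0, 0, 0]
  hand: [0, 0, 0, 0, 0, 0, 0, 0]

```text
t: 14.95
tool_pos: [0.4197, -0.129, 0.1227]
ee_rot: [-0.009, -3.14, -0.001]
contact_force: [-0.6, 0.9, -0.1]
grip_width: 0.0164
```

send_rows:
  translation:
    - [0, 0, 0]
    - [0, 0, 0]
    - [0, 0, 0]
    - [0, 0, 0]
  angular:
    - [0, 0, 0]
    - [0, 0, 0]
    - [0, 0, 0]
    - [0, 0, 0]
  hand: [0, 0, 0, 0]

```text
t: 15.35
tool_pos: [0.4231, -0.1302, 0.1233]
ee_rot: [-0.007, -3.142, -0.0]
contact_force: [0.2, 0.3, -0.3]
grip_width: 0.0004
```

```bash
python3 - <<'E'
from h import *
st=bot.state(); print({k:np.round(st[k],4) for k in ['t','tool_pos','ee_rot','contact_force','grip_width']})
for n in ['top','scene']:
    im=cv2.imread(f'pics/{n}0.png'); hsv=cv2.cvtColor(im,cv2.COLOR_BGR2HSV)
    m=(hsv[...,0]>45)&(hsv[...,0]<85)&(hsv[...,1]>100)
    c=(435,282) if n=='top' else (321,115)
    mm=np.zeros_like(m); mm[c[1]-10:c[1]+10,c[0]-10:c[0]+10]=1; ys,xs=np.nonzero(m&mm)
    print(n,len(xs),atz(n,(xs.mean(),ys.mean()),.05))
im,d=vision.get_image('scene'); cv2.imwrite('pics/scene5.png',cv2.resize(im[40:200,200:400],None,fx=4,fy=3.75,interpolation=cv2.INTER_CUBIC))
E
```

```text
{'t': np.float64(15.35), 'tool_pos': array([ 0.4231, -0.1302,  0.1233]), 'ee_rot': array([-0.0075, -3.1415, -0.    ]), 'contact_force': array([ 0.1674,  0.3176, -0.3358]), 'grip_width': np.float64(0.0004)}
top 45 [ 0.42704112 -0.12935024  0.05      ]
scene 32 [ 0.42736732 -0.12733822  0.05      ]
```

View pics/scene5.png

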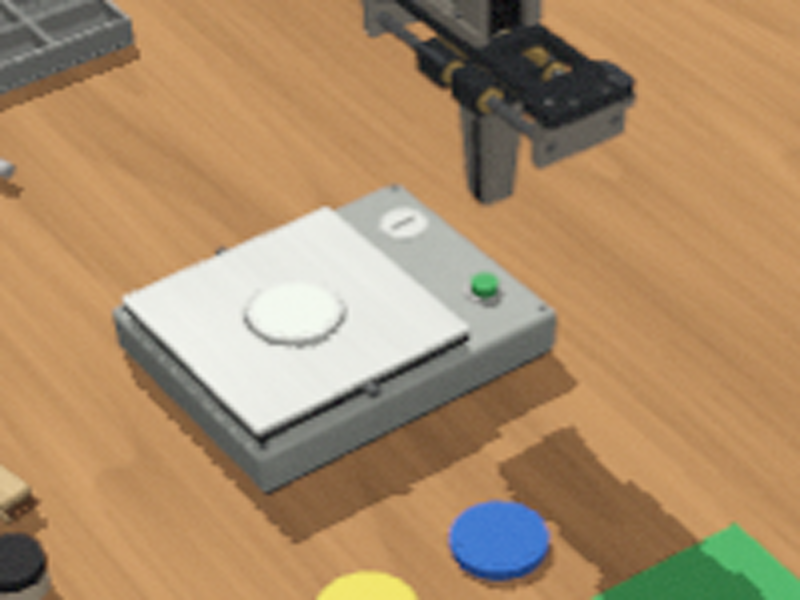

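send_rows:
  translation:
    - [0.068, 0.03, -0.2]
    - [0, 0, -0.4]
    - [0, 0, -0.4]
    - [0, 0, -0.26]
    - [0, 0, -0.1]
    - [0, 0, 0]
    - [0, 0, 0]
  angular:
    - [0, 0, 0]
    - [0, 0, 0]
    - [0, 0, 0]
    - [0, 0, 0]
    - [0, 0, 0]
    - [0, 0, 0]
    - [0, 0, 0]
  hand: [0, 0, 0, 0, 0, 0, 0]

```text
t: 16.1
tool_pos: [0.4264, -0.1288, 0.0557]
ee_rot: [0.008, 3.141, -0.001]
contact_force: [-0.4, 0.4, 0.3]
grip_width: 0.0006
```

send_rows:
  translation:
    - [0, 0, -0.04]
    - [0, 0, -0.04]
    - [0, 0, 0]
    - [0, 0, 0]
  angular:
    - [0, 0, 0]
    - [0, 0, 0]
    - [0, 0, 0]
    - [0, 0, 0]
  hand: [0, 0, 0, 0]

```text
t: 16.5
tool_pos: [0.4261, -0.1286, 0.0514]
ee_rot: [0.008, 3.141, -0.0]
contact_force: [0.9, -0.3, -0.2]
grip_width: -0.0001
```

send_rows:
  translation:
    - [0, 0, -0.03]
    - [0, 0, -0.03]
    - [0, 0, 0]
    - [0, 0, 0]
  angular:
    - [0, 0, 0]
    - [0, 0, 0]
    - [0, 0, 0]
    - [0, 0, 0]
  hand: [0, 0, 0, 0]

```text
t: 16.9
tool_pos: [0.4263, -0.1287, 0.0485]
ee_rot: [0.008, 3.141, -0.001]
contact_force: [-0.2, -0.6, 2.8]
grip_width: 0.0004
```

send_rows:
  translation:
    - [0, 0, -0.03]
    - [0, 0, -0.03]
    - [0, 0, 0]
    - [0, 0, 0]
  angular:
    - [0, 0, 0]
    - [0, 0, 0]
    - [0, 0, 0]
    - [0, 0, 0]
  hand: [0, 0, 0, 0]

```text
t: 17.3
tool_pos: [0.4263, -0.1287, 0.0453]
ee_rot: [0.008, 3.141, -0.001]
contact_force: [0.2, -0.9, 2.6]
grip_width: 0.0006
```

send_rows:
  translation:
    - [0, 0, -0.01]
    - [0, 0, 0]
    - [0, 0, 0]
  angular:
    - [0, 0, 0]
    - [0, 0, 0]
    - [0, 0, 0]
  hand: [0, 0, 0]

```text
t: 17.6
tool_pos: [0.4263, -0.1287, 0.0453]
ee_rot: [0.008, 3.141, -0.0]
contact_force: [-1.1, 1.0, 8.2]
grip_width: 0.0005
```

send_rows:
  translation:
    - [0, 0, -0.006]
    - [0, 0, 0]
    - [0, 0, 0]
  angular:
    - [0, 0, 0]
    - [0, 0, 0]
    - [0, 0, 0]
  hand: [0, 0, 0]

```text
t: 17.9
tool_pos: [0.4263, -0.1287, 0.0453]
ee_rot: [0.008, 3.141, -0.0]
contact_force: [-2.7, 2.3, 10.6]
grip_width: 0.0006
```

send_rows:
  translation:
    - [0, 0, 0.1]
    - [0, 0, 0.4]
    - [0, 0, 0.6]
    - [0, 0, 0.8]
    - [-0.3, 0, 0.6]
    - [-0.3, 0, 0.2]
    - [0, 0, 0]
    - [0, 0, 0]
  angular:
    - [0, 0, 0]
    - [0, 0, 0]
    - [0, 0, 0]
    - [0, 0, 0]
    - [0, 0, 0]
    - [0, 0, 0]
    - [0, 0, 0]
    - [0, 0, 0]
  hand: [0, 0, 0, 0, 0, 0, 0, 0]

```text
t: 18.7
tool_pos: [0.3958, -0.1283, 0.1787]
ee_rot: [-0.009, -3.141, -0.001]
contact_force: [-0.1, 1.1, 0.8]
grip_width: 0.0003
```

```bash
python3 - <<'E'
from h import *
st=bot.state(); print({k:np.round(st[k],4) for k in ['t','tool_pos','contact_force','grip_width']})
im,d=vision.get_image('scene'); cv2.imwrite('pics/scene6f.png',im); cv2.imwrite('pics/scene6.png',cv2.resize(im[40:200,200:400],None,fx=4,fy=3.75,interpolation=cv2.INTER_CUBIC))
def zs(d,pts):
    i,Rm,o=campose('scene');K=np.array([[i['fx'],0,i['cx']],[0,i['fy'],i['cy']],[0,0,1]])
    for p in pts:
        q=((np.array(p)-o)@Rm)*[1,-1,-1]; uv=cv2.projectPoints(q[None],np.zeros(3),np.zeros(3),K,np.array(i['distortion'],float))[0][0,0].round().astype(int)
        oo,r=ray('scene',uv.astype(float)); dd=np.median(d[uv[1]-1:uv[1]+2,uv[0]-1:uv[0]+2]); print(uv,((oo+r*dd)*1000).round(1))
P=[[.427,-.1285,.048],[.546,-.1705,.0605],[.566,-.1705,.0605],[.526,-.1705,.0605],[.546,-.1505,.0605],[.546,-.1905,.0605],[.58,-.12,.056]]
zs(d,P); print('before'); zs(np.load('scene0.npy'),P[:1])
E
```

```text
{'t': np.float64(18.7), 'tool_pos': array([ 0.3958, -0.1283,  0.1787]), 'contact_force': array([-0.0521,  1.1121,  0.8149]), 'grip_width': np.float64(0.0003)}
[320 116] [ 426.4 -131.3   45.5]
[272 122] [ 547.2 -170.6   61.3]
[266 125] [ 565.7 -169.4   62.3]
[279 119] [ 526.8 -169.6   61.3]
[277 126] [ 544.8 -151.4   60.8]
[268 118] [ 547.3 -188.9   61.7]
[272 140] [ 579.7 -121.    56.5]
before
[320 116] [ 429.1 -127.7   49.5]
```

View pics/scene6.png

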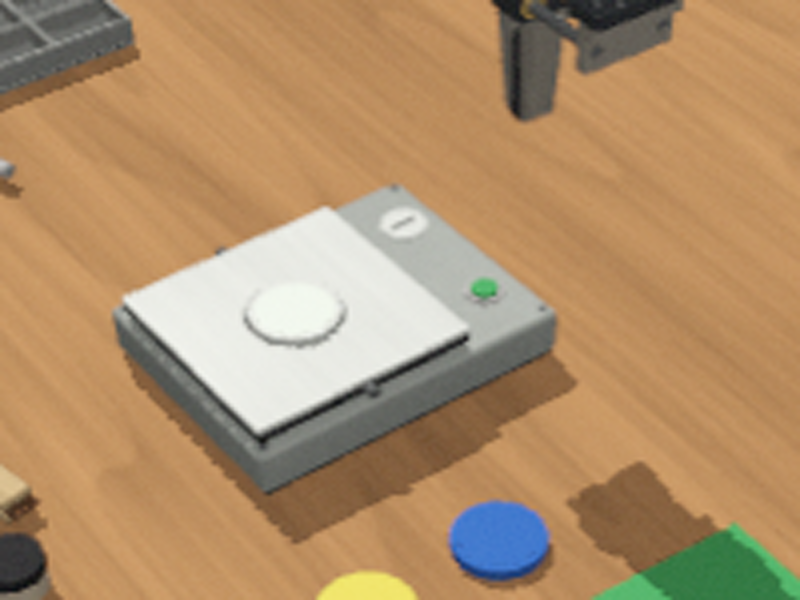

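View pics/scene6f.png

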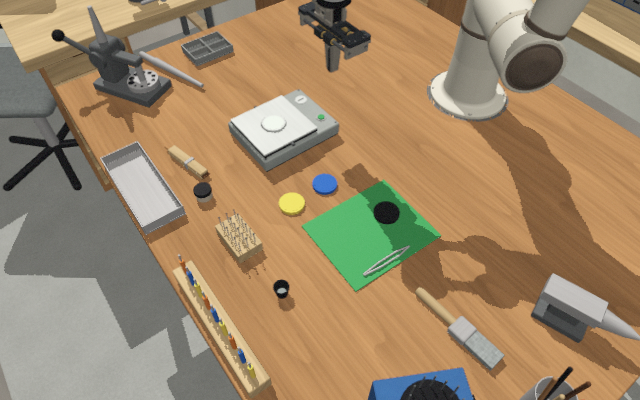

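The plate is seated in the pocket, the switch top is down to about 45.5 mm, and everything else is where it was. The arm is clear, so I'm handing the job in.

```bash
python3 -c "
from bench import job
print(job.job_done())"
```

```text
the job is handed in; nothing more can be done
None
```

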